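# Close the calibration weight case without dropping its lid

### The job

Close the calibration weight case: with a fingertip behind the lip of the leaning lid, draw the lid over past its balance point, catch it on a finger as it starts to fall, and lower it gently on that finger until it lies fully shut, without letting it drop or bang. Nothing is to be gripped or lifted: leave the weights seated in the foam, the case standing where it is, and the things around it alone.

Things in the scene. Friction and masses are not known exactly. Their poses are not given: they have to be found in the camera images.
- weight_case: Dark grey plastic case for calibration weights, 1.5 kg, loose on rubber feet; base 120 (x) x 230 (y) x 55 mm high. Origin: centre of its underside; z up. -x is the front, turned roughly to the robot; +x the hinge side. Walls 5 mm; the rim on which the lid shuts is at z = 0.055; black foam insert inside, top at z = 0.042.
- case_lid (a joint): Lid angle (rad): 0 fully shut, 1.57 upright, 1.87 at its stop, leaning back from the robot (start). Lid: 0.24 kg tray 120 x 230 mm, 26 mm deep, on free hinges with a little drag. It balances at about 1.27: opened farther it leans back to its stop, closed farther it falls shut by itself within a second. Under 2 N at the lip moves or carries it.
- lip_edge (a point): Middle of the outer edge of the lid's finger lip: a flat tongue, 50 mm wide (y), 6 thick, flush with the lid's top face and standing out 28 past the front of lid and case, with free air on both its faces, shut or open (then it is uppermost). Turns with the lid: +x along the lid to the hinge side, y along the edge, z out of its top face; from here the hinge line is 153 mm in x and -23 in z.
- hinge_line (a point): Middle of the hinge line of the lid, fixed to the case at x = 0.065, z = 0.055 of the case; the line runs along its y axis, which is the case's.
- weight_0: Largest brass calibration weight, 33 mm across, 42 mm high, standing in its foam hole at the left (+y) end of the case. Origin: centre of its underside, z up.
- weight_1: Middle brass weight, 26 mm across, 34 mm high, in the middle foam hole. Origin: centre of its underside, z up.
- weight_2: Smallest brass weight, 21 mm across, 27 mm high, in the foam hole at the right (-y) end. Origin: centre of its underside, z up.
- beaker: Plain light grey beaker, 59 mm across, 67 mm high, loose bystander left of the case. Origin: centre of its underside.
- applicator: Steel film applicator frame, 79 x 90 x 32 mm, loose bystander behind and left of the case. Origin: centre of its underside.
- dropper: Dropper bottle, 39 mm across, 100 mm high, loose bystander right of the case. Origin: centre of its underside.
- marker: Marker pen, 133 x 14 mm, lying loose in front and right of the case. Origin: centre of its underside.

How it is judged:
On the way, in this order (a step that is already met when the one before it is completed fails the run):
1. the lid, tipped forward past its balance, has been caught and rests on a finger (value of joint case_lid between 0.4 and 1.2 rad and velocity of joint case_lid above -0.9 rad/s and contact force between the fingers and weight_case above 0.15 N), for 0.2 s.
2. the finger has carried the lid down until it is nearly shut (value of joint case_lid between 0.03 and 0.25 rad and velocity of joint case_lid above -0.9 rad/s and contact force between the fingers and weight_case above 0.15 N), for 0.05 s.
At the end, for the whole second after the job is handed in: The lid is at rest fully shut (within 0.03 rad), the case stands upright within 30 mm of where it was, all three weights are still seated upright in their foam holes, and the four bystanders are within 20 mm of where they were (value of joint case_lid below 0.03 rad and velocity of joint case_lid between -0.05 and 0.05 rad/s and angle between weight_case's own z axis and vertical below 0.03 rad and height (world z) of weight_case below 0.005 m and distance of weight_case from where it was at the start of the episode below 0.03 m and z of each of weight_0, weight_1, weight_2 in the frame of weight_case below 0.027 m and angle between each of weight_0, weight_1, weight_2's own z axis and vertical below 0.1 rad and distance of each of beaker, applicator, dropper, marker from where it was at the start of the episode below 0.02 m); the robot touches nothing.
It fails at once if the lid dropped freely instead of being caught, or banged on the rim (velocity of joint case_lid below -2.2 rad/s or (value of joint case_lid below 0.12 rad and velocity of joint case_lid below -1 rad/s)).
It fails at once if the lid was gripped or forced while still open (value of joint case_lid above 0.05 rad and contact force between the fingers and weight_case above 15 N).
It fails at once if the case was lifted, tipped or shoved away (height (world z) of weight_case above 0.008 m or angle between weight_case's own z axis and vertical above 0.06 rad or distance of weight_case from where it was at the start of the episode above 0.03 m).
It fails at once if a weight was lifted out of its foam hole (z of any of weight_0, weight_1, weight_2 in the frame of weight_case above 0.031 m).
It fails at once if a thing beside the case was disturbed (distance of any of beaker, applicator, dropper, marker from where it was at the start of the episode above 0.02 m).
It also fails if it takes over 54 s, if anything falls off the work surface, if the arm or the gripper's body presses on something with over 40 N, if the wrist force passes 120 N, or if a joint passes its speed limit or range.

### The arm

A 6-joint arm with a two-finger parallel gripper is mounted at the origin on a cart in front of the work surface, level with it; the furniture and walls round the work are solid. World frame = base frame: x ahead of the robot, y to its left, z up, the work surface at z = 0. Lengths are in m, angles in rad, forces in N, time in s.
With the tool pointing down it reaches from about 0.325 to 0.9 m from the base axis. Payload 3.5 kg.
Tool frame: the origin (TCP) lies at the very end of the fingers, on their centre line; the grasp point (between the pads) lies 19 mm behind it; x points along the fingers, y is the direction in which the jaws open and shut, and the axes are right-handed (so a half turn about x gives the same grasp; the last joint's range is limited). The gripper opens to 85 mm and grips with 20 to 120 N. Pads are 22 mm wide; open, the fingers measure 114 mm over their backs; the gripper's body (76 mm by 85 mm) begins 54 mm behind the grasp point. The pads swing forward as they close: fully open they stand 13 mm farther back than shut.
Start: joints at [1.031, 0.276, -0.026, 1.268, 0, 1.467], TCP at [0.264, 0.566, 0.231] pointing down, gripper open.
Joint ranges: [-3.12, 3.12], [-0.85, 1.88], [-1.08, 1.24], [-1.95, 2.15], [-1.57, 1.53], [-3.14, 3.14]. Speed limits (rad/s): [2.57, 2.57, 3.14, 3.14, 3.14, 3.14].

### API

Orientations are given as a rotation vector (axis times angle).
In Python, from cell import arm, move_gripper, kin, telemetry, capture, get_calibration, close_job, cut_out, pinpoint gives the robot as it stands. Calls block until the motion is done:
- arm.move_pose(position, orientation): joint-space move of the TCP to a pose.
- arm.move_straight(position, attitude=None, max_speed=0.15): straight line of the TCP; attitude=None keeps the orientation; max_speed is the mean speed in m/s.
- arm.goto_joints(angles): joint-space move.
- move_gripper(opening): finger opening in m; the grip force is fixed at half the most; returns when the fingers have stopped.
- arm.hold(seconds).
- kin.solve_ik(position, orientation): joint angles nearest the present ones, or None.
- telemetry.get_obs(): the state.
- capture(name): name is "side" or "top"; returns the picture (384x512x3 uint8, red, green, blue); there is no depth.
- get_calibration(name): a dict with "vfov" (degrees; the focal length in pixels is half the picture's height over the tangent of half this angle, whatever the lens; pixels are square), "cx", "cy" (the principal point, pixels), "k1" (the pictures are not rectified: a ray, as slopes to the right and down, at radius r is drawn at 1 + k1 r^2 times it, then the intrinsics apply), "R" (3x3) and "t" (3): a world point X has camera coordinates R X + t. Camera axes: x right, y down, z forward; pixel columns grow to the right and rows downward; lengths in m; the calibration is good to about 2 mm. A picture is of the moment at which its call begins. get_calibration takes no time and is no camera call.
A pose or a line that the arm cannot do raises arm.PlanningError and nothing moves.
- close_job(): hands the job in, once; it reports no verdict.
Trained networks look in the newest picture that a camera, given by its name, has taken for a name from the list of things; names that differ only in an ending like _2 or _b are one class to them, and where a whole thing is asked for, a point or a joint stands for the part that bears it (a point fixed in the world has none). Each returns a list of dicts, best first, with "confidence" (0 to 1); they miss things now and then, are a little off and sometimes report something else, mostly with a low value. They report only what shows in the picture. A call takes as long as a camera call.
- cut_out(thing, camera): "region" (384x512 bool, what is visible of it) and "rect" ([centre column, centre row, width, height] in pixels, round what is visible of it).
- pinpoint(thing, camera): "pixel" ([column, row] in pixels: a listed point, or the origin of a listed thing).
The state is a dict: "time": time; "joints": joint angles; "qvel": joint speeds; "effort": joint torques, N m; "tcp_pos": TCP position; "tool_rot": TCP orientation; "wrist_force": force on the tool from outside, world axes, zero at the start; "wrist_torque": the same for the moment, N m; "opening": finger opening in m.
Only numpy, scipy, OpenCV 4.12 (cv2) and the standard library are available. Lean on these libraries where they do the work, as an engineer would, in place of code of your own. Each camera call takes 0.05 s, during which the arm holds its last target.

## Working session

There is one attempt and no reset: what is moved stays moved. The work goes in short steps, each a Python script; the robot and the scene stay as the last script left them, time stands still between calls to the robot, and variables do not carry over. Pictures are saved under pics/ and viewed, and the job is handed in when it is done.

```bash
ls -la; mkdir -p pics
python3 - <<'E'
from cell import arm, telemetry, capture, get_calibration, cut_out, pinpoint, kin
import cv2, numpy as np
for c in("side","top"):
    im=capture(c); cv2.imwrite(f"pics/{c}0.png",im[:,:,::-1])
    k=get_calibration(c); print(c,k)
    for n in("lip_edge","hinge_line","weight_case","weight_0","weight_2","marker","dropper","beaker"):
        r=pinpoint(n,c); print(n,[(np.round(d['pixel'],1).tolist(),round(d['confidence'],2)) for d in r[:2]])
o=telemetry.get_obs(); print(o)
E
```

```text
total 12
drwxr-xr-x  3 agent agent 4096 Dec  6 10:20 .
drwxr-xr-x 23 root  root  4096 Dec  6 10:20 ..
drwxr-xr-x  2 agent agent 4096 Dec  6 10:20 pics
side {'vfov': 53.20043565405173, 'cx': 255.4987192116712, 'cy': 193.28481467978636, 'k1': -0.11447259455678924, 'R': array([[-9.15823550e-01,  4.01580764e-01,  3.38742514e-04],
       [ 2.77049270e-01,  6.32433887e-01, -7.23374786e-01],
       [-2.90707632e-01, -6.62389816e-01, -6.90455505e-01]]), 't': array([ 0.49474688, -0.09332161,  1.31112318])}
lip_edge []
hinge_line [([218.3, 184.9], 0.94)]
weight_case [([242.7, 200.4], 0.76)]
weight_0 [([240.7, 195.3], 0.65), ([241.4, 184.0], 0.48)]
weight_2 [([240.7, 195.3], 0.65), ([241.4, 184.0], 0.48)]
marker [([253.6, 132.1], 0.49)]
dropper [([224.2, 148.3], 0.81)]
beaker [([333.6, 308.1], 0.74)]
top {'vfov': 45.26610217210376, 'cx': 254.9359201731836, 'cy': 182.891433301647, 'k1': -0.0847079752516879, 'R': array([[-0.07703744, -0.9970182 ,  0.00446633],
       [-0.97053912,  0.07396422, -0.22931006],
       [ 0.22829595, -0.02200021, -0.97334318]]), 't': array([0.03879013, 0.54914823, 1.24
[... 300 characters left out ...]
364.4, 190.7], 0.45)]
beaker [([128.3, 217.3], 0.63)]
{'time': 0.9, 'joints': array([ 1.03059581e+00,  2.76423327e-01, -2.63894849e-02,  1.26800968e+00,
        9.79223396e-06,  1.46740461e+00]), 'qvel': array([-0.00062734,  0.00138468, -0.00036346, -0.00093711, -0.00118728,
        0.00031291]), 'effort': array([ 1.36790357e-03, -4.45477796e+01,  2.95569670e+01,  6.16093566e-04,
       -2.38167468e-04,  4.10441558e-06]), 'tcp_pos': array([0.26440775, 0.56631518, 0.23130376]), 'tool_rot': array([ 0.3425582 ,  1.54353121, -0.34259255]), 'wrist_force': array([-0.04577582,  0.21054956,  0.05551861]), 'wrist_torque': array([ 0.07112848, -0.00687068,  0.04413395]), 'opening': 0.08529354897527285}
```

View pics/side0.png

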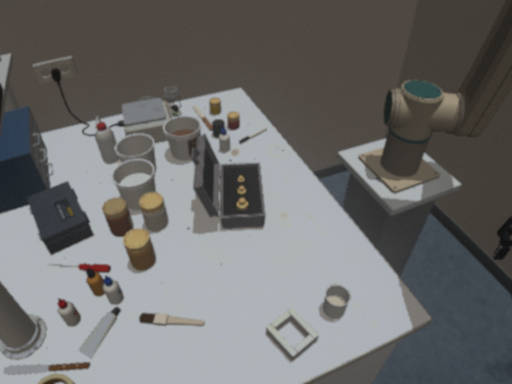

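View pics/top0.png

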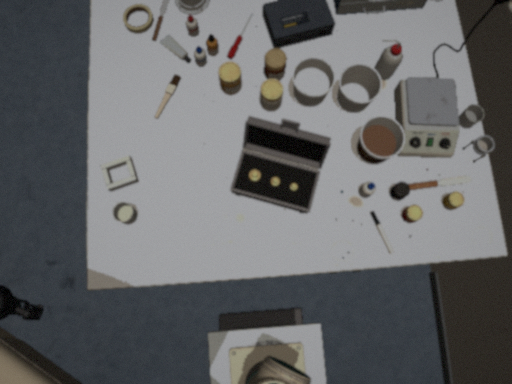

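The side view shows the open case around (235,190) with the lid leaning back left at (205,175). The top view shows the case around (280,175), the lip at (290,125) and the weights at (255,175), (276,182) and (294,187). Next I'll zoom in and fit a pose.

```bash
cat > h.py <<'E'
import numpy as np, cv2
from scipy.optimize import least_squares
from cell import get_calibration
CAL={c:get_calibration(c) for c in("side","top")}
def proj(X,c):
    k=CAL[c]; p=np.atleast_2d(X)@k['R'].T+k['t']; s=p[:,:2]/p[:,2:]
    r2=(s**2).sum(1,keepdims=True); s=s*(1+k['k1']*r2); f=192/np.tan(np.radians(k['vfov'])/2)
    return s*f+[k['cx'],k['cy']]
def back(px,c,z):
    return least_squares(lambda q:(proj([q[0],q[1],z],c)[0]-px),[0.6,0.0]).x
def case2w(P,pose):
    x,y,a=pose; P=np.atleast_2d(P); c,s=np.cos(a),np.sin(a)
    return np.c_[x+c*P[:,0]-s*P[:,1], y+s*P[:,0]+c*P[:,1], P[:,2]]
def lid2case(P,th): # P in lip_edge frame (x toward hinge, z out of top face)
    P=np.atleast_2d(P); dx=P[:,0]-0.153; dz=P[:,2]+0.023
    # shut: hinge at (0.065,.055); lid rotates up about y
    return np.c_[0.065+dx*np.cos(th)+dz*np.sin(th), P[:,1], 0.055-dx*np.sin(th)+dz*np.cos(th)]
E
python3 - <<'E'
from h import *
for n,c,px,z in [("hinge","top",(282.9,159.6),.055),("hinge","side",(218.3,184.9),.055),("case","top",(274.5,182.9),0),("case","side",(242.7,200.4),0),
 ("marker","top",(379.4,231.2),0),("dropper","top",(364.4,190.7),0),("dropper","side",(224.2,148.3),0),("beaker","top",(128.3,217.3),0),("beaker","side",(333.6,308.1),0)]:
    print(n,c,back(px,c,z).round(4))
s=cv2.imread("pics/side0.png");t=cv2.imread("pics/top0.png")
cv2.imwrite("pics/sidez.png",cv2.resize(s[110:250,170:310],None,fx=4,fy=4,interpolation=2))
cv2.imwrite("pics/topz.png",cv2.resize(t[105:225,215:355],None,fx=5,fy=5,interpolation=2))
E
```

```text
hinge top [ 0.6157 -0.09  ]
hinge side [ 0.619  -0.1009]
case top [ 0.561  -0.0632]
case side [ 0.5567 -0.0614]
marker top [ 0.3919 -0.359 ]
dropper top [ 0.5165 -0.3302]
dropper side [ 0.5165 -0.336 ]
beaker top [0.4897 0.3767]
beaker side [0.4958 0.3728]
```

Run:
```python
from h import *
from cell import cut_out
o={}
for c in("side","top"):
    for n in("weight_case","weight_0","case_lid"):
        for r in cut_out(n,c)[:4]: print(c,n,round(r['confidence'],2),np.round(r['rect'],1))
```

```text
side weight_case 0.83 [228.8 179.9  75.6  96.1]
side weight_0 0.46 [241.8 190.6   7.7   9.3]
side weight_0 0.42 [240.9 207.9  13.4   8.2]
top weight_case 0.93 [279.1 167.6  98.   94.3]
top weight_0 0.6 [254.  175.8  11.8  15.1]
top weight_0 0.43 [294.1 187.4   7.9   4.8]
top case_lid 0.89 [286.4 141.2  90.7  54.3]
```

View pics/topz.png

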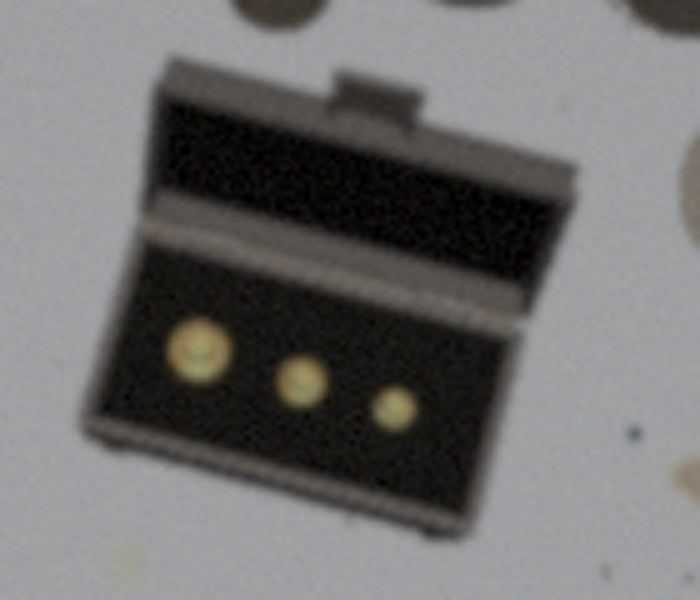

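View pics/sidez.png

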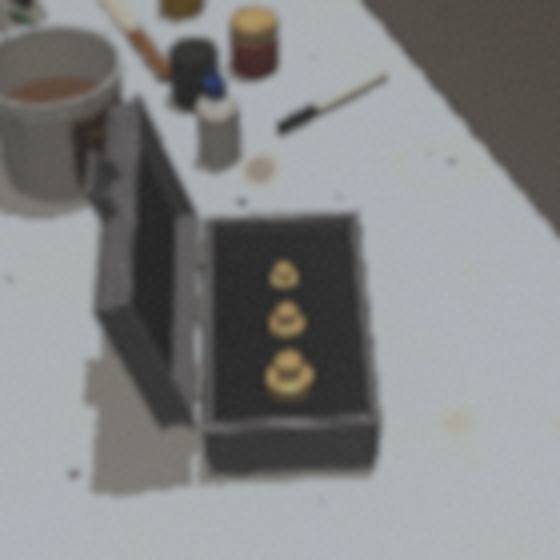

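```bash
cat > fit.py <<'E'
from h import *
T=lambda u,v:(215+(u+.5)/5-.5,105+(v+.5)/5-.5)
S=lambda u,v:(170+(u+.5)/4-.5,110+(v+.5)/4-.5)
rim=lambda x,y:[x,y,.055]
obs=[("top",'c',rim(-.06,.115),T(86,418)),("top",'c',rim(-.06,-.115),T(468,520)),("top",'c',rim(.06,.115),T(140,217)),("top",'c',rim(.06,-.115),T(525,320)),
("side",'c',rim(-.06,.115),S(379,418)),("side",'c',rim(-.06,-.115),S(357,213)),
("top",'l',[.028,.115,0],T(172,57)),("top",'l',[.028,-.115,0],T(579,163)),("top",'l',[0,.025,0],T(338,69)),("top",'l',[0,-.025,0],T(424,93)),
("side",'l',[.028,.115,0],S(97,308)),
]
def W(k,P,q): return case2w(P if k=='c' else lid2case(P,q[3]),q[:3])
def res(q): return np.concatenate([(proj(W(k,P,q),c)[0]-px) for c,k,P,px in obs])
r=least_squares(res,[.56,-.07,-.2,1.87],loss='soft_l1'); q=r.x
if __name__=="__main__":
    print(q.round(4)); print(r.fun.reshape(-1,2).round(1).tolist())
    print("lip",W('l',[0,0,0],q),"hinge",W('c',[.065,0,.055],q))
    q2=least_squares(lambda p:res([*p,1.87]),q[:3]).x; print(q2)
    q3=least_squares(lambda p:np.concatenate([(proj(W(k,P,[*p,1.87]),c)[0]-px) for c,k,P,px in obs if c=='top']),q[:3]).x; print('top only',q3)
    q4=least_squares(lambda p:np.concatenate([(proj(W(k,P,[*p,1.87]),c)[0]-px) for c,k,P,px in obs if k=='c']),q[:3]).x; print('case only',q4)
E
python3 fit.py
```

```text
[ 0.5609 -0.0638 -0.351   1.8429]
[[-0.5, -0.7], [1.0, 0.4], [0.3, 1.0], [-0.3, 1.1], [-0.8, 0.1], [-0.8, -0.5], [-0.7, -0.3], [0.2, 0.5], [-0.6, -0.3], [0.5, -0.3], [0.4, 0.3]]
lip [[ 0.681328   -0.10787285  0.19619079]] hinge [[ 0.62191561 -0.08611675  0.055     ]]
[ 0.55959792 -0.06336162 -0.35068912]
top only [ 0.55996016 -0.06343572 -0.34978675]
case only [ 0.56111914 -0.06302934 -0.34729535]
```

```bash
cat >> h.py <<'E'
from scipy.spatial.transform import Rotation as Ro
POSE=(0.560,-0.0635,-0.350)
def tool(th,p,pen=.016,flip=1,pose=POSE,dn=0.0):
    """TCP pose with the lip (lid angle th) centred in the gap, tool pitched p below +x_case; dn shifts along tool y(gap) direction"""
    mid=lid2case([pen/2,0,-.003],th)[0]
    ax=np.array([np.cos(p),0,-np.sin(p)]); n=np.array([-np.sin(p),0,-np.cos(p)]) # n: toward robot / down = front-finger side
    P=mid+ax*pen/2+n*dn
    Y=n*flip; Z=np.cross(ax,Y)
    R=Ro.from_euler('z',pose[2]).as_matrix()@np.c_[ax,Y,Z]
    return case2w(P,pose)[0],Ro.from_matrix(R).as_rotvec()
E
python3 - <<'E'
from h import *
from cell import kin
for flip in(1,-1):
  for th in(1.87,1.5,1.2,.8,.4,0):
    print(flip,th,end=': ')
    for p in(2.0,1.87,1.57,1.4,1.2,1.0,.8,.6,.4,.2,0):
        P,r=tool(th,p,flip=flip); q=kin.solve_ik(P,r)
        print(p,'-' if q is None else np.round(q,1).tolist(),end=' ')
    print()
E
```

```text
1 1.87: 2.0 [-0.3, 0.7, 0.5, 1.8, 0.0, -1.5] 1.87 [-0.3, 0.6, 0.4, 1.6, 0.0, -1.5] 1.57 [-0.3, 0.4, 0.1, 1.2, -0.0, -1.5] 1.4 [-0.2, 0.3, -0.1, 1.0, -0.0, -1.5] 1.2 [-0.2, 0.2, -0.3, 0.7, -0.0, -1.5] 1.0 [-0.2, 0.1, -0.5, 0.4, -0.1, -1.5] 0.8 [-0.2, 0.1, -0.6, 0.1, -0.1, -1.5] 0.6 [-0.2, 0.1, -0.8, -0.3, -0.1, -1.5] 0.4 [-0.2, 0.2, -0.9, -0.7, -0.1, -1.5] 0.2 [-0.2, 0.4, -1.0, -1.2, -0.2, -1.5] 0 [-0.2, 0.6, -1.0, -1.6, -0.2, -1.6] 
1 1.5: 2.0 [-0.3, 0.6, 0.3, 1.7, 0.0, -1.5] 1.87 [-0.3, 0.5, 0.2, 1.6, 0.0, -1.5] 1.57 [-0.2, 0.3, -0.1, 1.2, -0.0, -1.5] 1.4 [-0.2, 0.2, -0.2, 1.0, -0.0, -1.5] 1.2 [-0.2, 0.1, -0.4, 0.7, -0.0, -1.5] 1.0 [-0.2, 0.0, -0.6, 0.4, -0.1, -1.5] 0.8 [-0.2, -0.0, -0.7, 0.1, -0.1, -1.5] 0.6 [-0.2, -0.0, -0.9, -0.2, -0.1, -1.5] 0.4 [-0.2, 0.1, -1.0, -0.7, -0.2, -1.5] 0.2 - 0 - 
1 1.2: 2.0 [-0.3, 0.5, 0.2, 1.7, 0.0, -1.5] 1.87 [-0.2, 0.4, 0.1, 1.5, 0.0, -1.5] 1.57 [-0.2, 0.2, -0.2, 1.2, -0.0, -1.5] 1.4 [-0.2, 0.1, -0.3, 1.0, -0.0, -1.4] 1.2 [-0.2, 0.0, -0.5, 0.7, -0.1, -1.4] 1.0 [-0.2, -0.1, -0.6, 0.4, -0.1, -1.4] 0.8 [-0.2, -0.1, -0.8, 0.1, -0.1, -1.4] 0.6 [-0.2, -
[... 2281 characters left out ...]
 1.0 [-0.2, -0.1, -0.8, 0.4, -0.1, 1.7] 0.8 [-0.2, -0.2, -0.9, 0.1, -0.1, 1.7] 0.6 [-0.1, -0.1, -1.1, -0.3, -0.2, 1.7] 0.4 - 0.2 - 0 - 
-1 0.4: 2.0 [-0.2, 0.4, -0.1, 1.4, 0.0, 1.7] 1.87 [-0.2, 0.4, -0.2, 1.3, 0.0, 1.7] 1.57 [-0.2, 0.2, -0.4, 1.0, -0.0, 1.7] 1.4 [-0.2, 0.0, -0.6, 0.8, -0.0, 1.7] 1.2 [-0.2, -0.1, -0.7, 0.5, -0.1, 1.7] 1.0 [-0.2, -0.1, -0.9, 0.3, -0.1, 1.7] 0.8 [-0.1, -0.2, -1.0, -0.1, -0.2, 1.7] 0.6 - 0.4 - 0.2 - 0 - 
-1 0: 2.0 [-0.2, 0.5, -0.2, 1.3, 0.0, 1.7] 1.87 [-0.2, 0.4, -0.3, 1.2, 0.0, 1.7] 1.57 [-0.2, 0.2, -0.5, 0.9, -0.0, 1.7] 1.4 [-0.2, 0.1, -0.7, 0.7, -0.0, 1.7] 1.2 [-0.2, -0.0, -0.8, 0.4, -0.1, 1.7] 1.0 [-0.1, -0.1, -1.0, 0.1, -0.1, 1.7] 0.8 - 0.6 - 0.4 - 0.2 - 0 -
```

```bash
cat >> h.py <<'E'
G=.036
def front(th,c=.010,retreat=.004,back=0.,drop=0.,p=None,pose=POSE,g=G):
    """TCP pose with front finger's inner face touching the lip's inner edge at lid angle th, c behind its tip"""
    if p is None: p=2.0 if th>1.1 else 1.0+th/1.1
    E=lid2case([0,0,-.006],th)[0]
    a=np.array([np.cos(p),0,-np.sin(p)]); up=np.array([np.sin(p),0,np.cos(p)])
    P=E+a*(c+retreat-back)+up*(g/2-drop)
    R=Ro.from_euler('z',pose[2]).as_matrix()@np.c_[a,up,np.cross(a,up)]
    return case2w(P,pose)[0],Ro.from_matrix(R).as_rotvec()
E
python3 - <<'E'
from h import *
from cell import kin
for th,b in[(1.8,.1),(1.8,.05),(1.8,0),(1.5,0),(1.2,0),(1.1,0),(.8,0),(.5,0),(.25,0),(.1,0),(0,0),(-.03,0),(-.03,.06)]:
    P,r=front(th,back=b); q=kin.solve_ik(P,r); print(th,b,P.round(3),None if q is None else np.round(q,2).tolist())
    p=2.0 if th>1.1 else 1+th/1.1; a=p-th
    print('   gap above lid mm',1000*(-.010*np.sin(a)+G*np.cos(a)-.006))
E
```

```text
1.8 0.1 [ 0.718 -0.121  0.271] [-0.27, 0.81, 0.83, 2.01, 0.03, 1.64]
   gap above lid mm 27.295703494334084
1.8 0.05 [ 0.699 -0.114  0.225] [-0.27, 0.76, 0.65, 1.88, 0.03, 1.65]
   gap above lid mm 27.295703494334084
1.8 0 [ 0.679 -0.107  0.18 ] [-0.27, 0.73, 0.5, 1.76, 0.04, 1.65]
   gap above lid mm 27.295703494334084
1.5 0 [ 0.637 -0.092  0.189] [-0.26, 0.64, 0.36, 1.72, 0.04, 1.65]
   gap above lid mm 20.798716842011395
1.2 0 [ 0.594 -0.076  0.184] [-0.25, 0.56, 0.21, 1.65, 0.04, 1.66]
   gap above lid mm 11.907880627502724
1.1 0 [ 0.58  -0.071  0.179] [-0.25, 0.54, 0.17, 1.63, 0.04, 1.66]
   gap above lid mm 8.544689761469087
0.8 0 [ 0.547 -0.059  0.16 ] [-0.23, 0.3, -0.16, 1.27, 0.02, 1.69]
   gap above lid mm 7.600782673925463
0.5 0 [ 0.521 -0.049  0.131] [-0.21, 0.1, -0.47, 0.88, -0.02, 1.71]
   gap above lid mm 6.646759928775234
0.25 0 [ 0.506 -0.044  0.102] [-0.18, -0.02, -0.72, 0.53, -0.06, 1.73]
   gap above lid mm 5.844525434302751
0.1 0 [ 0.501 -0.042  0.083] [-0.16, -0.05, -0.86, 0.29, -0.09, 1.74]
   gap above lid mm 5.360221551861954
0 0 [ 0.499 -0.041  0.07 ] [-0.15, -0.04, -0.95, 0.11, -0.11, 1.74]
   gap above lid mm 5.0361731631740625
-0.03 0 [ 0.498 -0.041  0.066] [-0.14, -0.04, -0.97, 0.05, -0.12, 1.74]
   gap above lid mm 4.93877957159693
-0.03 0.06 [ 0.467 -0.029  0.116] [-0.12, -0.22, -0.97, 0.23, -0.13, 1.76]
   gap above lid mm 4.93877957159693
```

Run:
```python
from h import *
from cell import arm,telemetry,move_gripper,capture
arm.move_straight([.264,.566,.36],max_speed=.3)
move_gripper(G)
P,r=front(1.8,back=.11); arm.move_pose(P+[0,0,.05],r)
arm.move_straight(front(1.8,back=.05)[0],max_speed=.15)
o=telemetry.get_obs(); print(o['time'],o['opening'],o['wrist_force'])
for c in("side","top"):
    im=capture(c); 
    x0,y0=(165,90) if c=="side" else (225,70)
    z=cv2.resize(im[y0:y0+140,x0:x0+140],None,fx=4,fy=4,interpolation=2); cv2.imwrite(f"pics/{c}1.png",z[:,:,::-1])
    print(c,((proj(o['tcp_pos'],c)[0]-[x0,y0])*4).round())
```

```text
Traceback (most recent call last):
cell.PlanningError: the arm cannot take that pose within its joint ranges
```

Run:
```python
from h import *
from cell import arm,telemetry,move_gripper,capture
P,r=front(1.8,back=.09); 
arm.move_pose(P,r)
arm.move_straight(front(1.8,back=.045)[0],max_speed=.15)
o=telemetry.get_obs(); print(o['time'],o['opening'],o['wrist_force'],o['tcp_pos'])
for c in("side","top"):
    im=capture(c); 
    x0,y0=(165,90) if c=="side" else (225,70)
    z=cv2.resize(im[y0:y0+140,x0:x0+140],None,fx=4,fy=4,interpolation=2); cv2.imwrite(f"pics/{c}1.png",z[:,:,::-1])
    print(c,((proj(o['tcp_pos'],c)[0]-[x0,y0])*4).round())
```

```text
5.6833 0.03608202287340998 [ 0.19296753 -0.82385772  1.02507579] [ 0.69650368 -0.11274833  0.22115254]
side [ 83. 218.]
top [271. 166.]
```

View pics/side1.png

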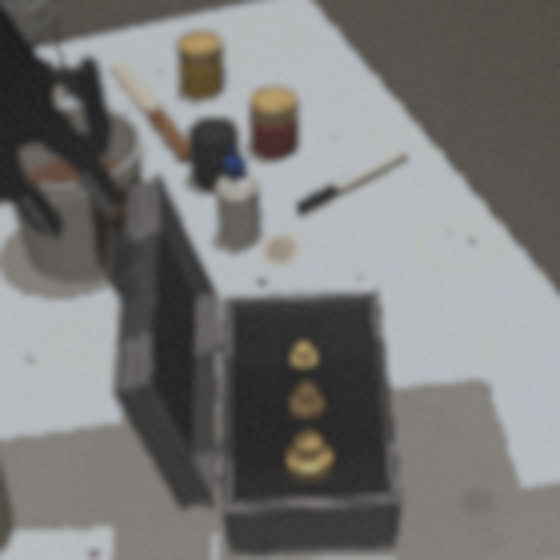

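View pics/top1.png

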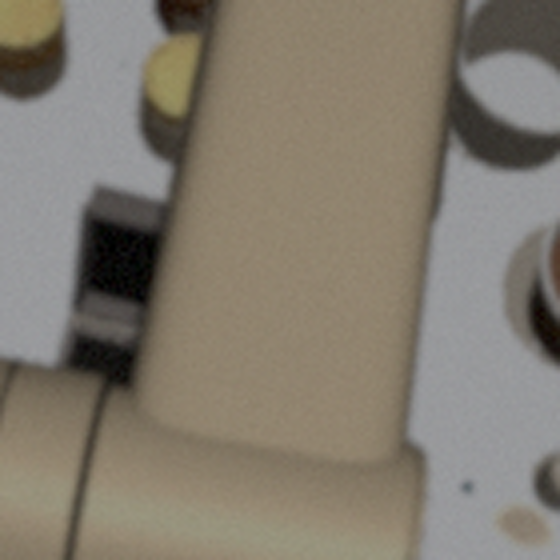

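The side view shows the open fingertips at (45,228) and (115,205), above the lip at about (118,260) and lined up to straddle it. The arm hides the case in the top view. I'll insert and check again.

Run:
```python
from h import *
from cell import arm,telemetry,move_gripper,capture
o0=telemetry.get_obs()
arm.move_straight(front(1.8)[0],max_speed=.06)
o=telemetry.get_obs(); print(o['time'],o['wrist_force']-o0['wrist_force'],o['tcp_pos'])
c="side";im=capture(c); x0,y0=165,90
z=cv2.resize(im[y0:y0+100,x0:x0+100],None,fx=6,fy=6,interpolation=2)[:,:,::-1].copy()
for P in ([0,.025,0],[0,-.025,0],[.028,.115,0],[.028,-.115,0]):
    u=(proj(case2w(lid2case(P,1.87),POSE),c)[0]-[x0,y0])*6; cv2.circle(z,tuple(int(v) for v in u),3,(0,0,255),-1)
u=(proj(o['tcp_pos'],c)[0]-[x0,y0])*6; cv2.circle(z,tuple(int(v) for v in u),3,(0,255,0),-1)
cv2.imwrite("pics/side2.png",z)
```

```text
6.6833 [-0.29379385 -0.80404883  0.93022588] [ 0.67943481 -0.10709847  0.18028119]
```

View pics/side2.png

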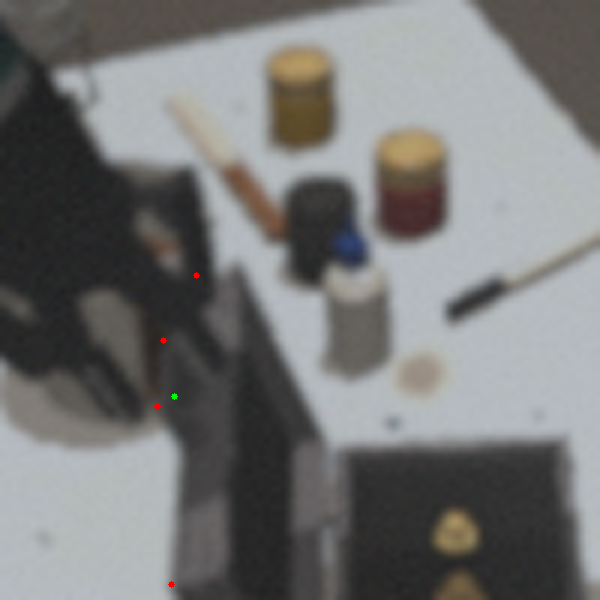

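The front fingertip at (220,370) and the rear one at (135,415) have the lip between them, around (160–190, 340–405). There's no contact force. I'll draw the lid now.

Run:
```python
from h import *
from cell import arm,telemetry,capture
for th in (1.7,1.6,1.5,1.4):
    arm.move_straight(front(th)[0],front(th)[1],max_speed=.05)
    o=telemetry.get_obs(); print(th,round(o['time'],2),o['wrist_force'].round(2))
c="side";im=capture(c); x0,y0=165,90
z=cv2.resize(im[y0:y0+130,x0:x0+130],None,fx=4,fy=4,interpolation=2)[:,:,::-1].copy()
cv2.imwrite("pics/side3.png",z)
```

```text
1.7 7.19 [ 1.02 -0.02  0.09]
1.6 7.65 [ 0.32 -0.1  -0.07]
1.5 8.11 [0.62 0.05 0.1 ]
1.4 8.57 [0.45 0.23 0.18]
```

View pics/side3.png

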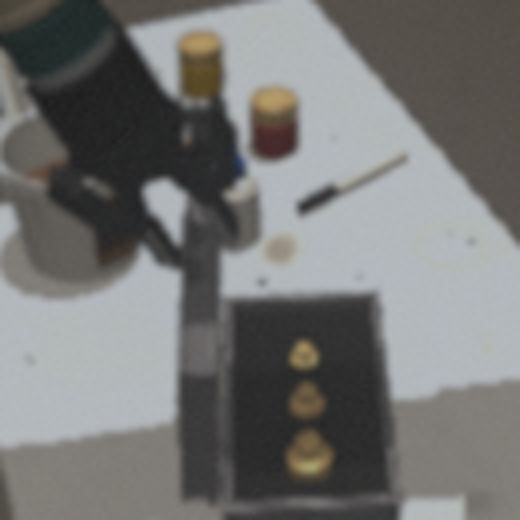

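The lid is now about upright, edge-on at x≈200, with the rear fingertip behind it at (180,260). I'll go on past balance, catch it and pause.

Run:
```python
from h import *
from cell import arm,telemetry,capture
for th in (1.3,1.2,1.1,1.0,.9,.8,.7):
    arm.move_straight(front(th)[0],front(th)[1],max_speed=.035)
    o=telemetry.get_obs(); print(th,round(o['time'],2),o['wrist_force'].round(2))
arm.hold(.5)
o=telemetry.get_obs(); print(o['wrist_force'].round(2))
c="side";im=capture(c); x0,y0=165,90
z=cv2.resize(im[y0:y0+130,x0:x0+130],None,fx=4,fy=4,interpolation=2)[:,:,::-1].copy()
cv2.imwrite("pics/side4.png",z)
```

```text
1.3 9.21 [-0.31  1.17 -1.04]
1.2 9.8 [-0.17  0.27  0.31]
1.1 10.39 [ 0.12  0.23 -0.11]
1.0 10.93 [-1.98  0.83  3.23]
0.9 11.46 [-2.24  0.24  2.26]
0.8 11.99 [-2.09  0.14  1.55]
0.7 12.53 [-2.64  0.91  2.24]
[-3.44  1.34  3.75]
```

View pics/side4.png

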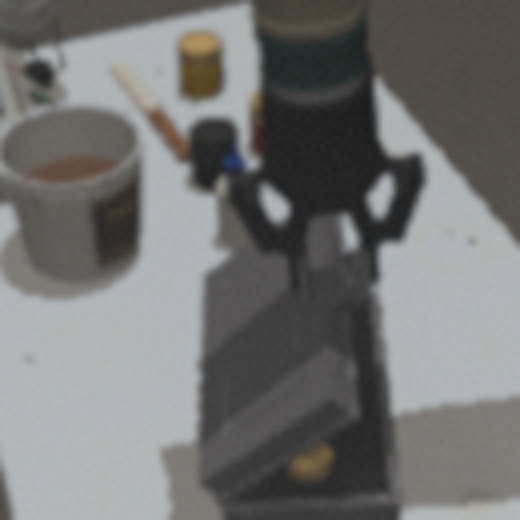

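The lid is caught at about 0.7 rad, with the rear finger at (297,285) and the front finger at (375,285). The (-x,+z) wrist force suggests the rear tip is lightly touching the lid top, so the insertion is a bit deep. I'll ease back along the tool axis.

Run:
```python
from h import *
from cell import arm,telemetry,capture
for b in (.002,.004,.005):
    arm.move_straight(front(.7,back=b)[0],front(.7)[1],max_speed=.01)
    arm.hold(.1);o=telemetry.get_obs(); print(b,round(o['time'],2),o['wrist_force'].round(2),o['wrist_torque'].round(2),(o['tcp_pos']-front(.7,back=b)[0]).round(4))
c="side";im=capture(c); x0,y0=205,110
z=cv2.resize(im[y0:y0+80,x0:x0+80],None,fx=7,fy=7,interpolation=2)[:,:,::-1].copy()
cv2.imwrite("pics/side5.png",z)
for th in(.7,.6,.8,.9):
  print(th,[((proj(case2w(lid2case(P,th),POSE),c)[0]-[x0,y0])*7).round().tolist() for P in([0,.025,0],[0,-.025,0],[.028,.115,0],[.028,.115,-.026])])
```

```text
0.002 13.53 [-0.47  0.64 -0.05] [ 0.02  0.02 -0.  ] [ 0.0004 -0.0001 -0.0001]
0.004 13.97 [-0.19  0.04 -0.37] [-0.03  0.07  0.  ] [ 0.     -0.      0.0001]
0.005 14.32 [-1.56 -0.22 -0.61] [0.01 0.12 0.04] [-0.  0.  0.]
0.7 [[341.0, 363.0], [334.0, 286.0], [299.0, 555.0], [343.0, 591.0]]
0.6 [[369.0, 383.0], [361.0, 306.0], [324.0, 570.0], [363.0, 610.0]]
0.8 [[310.0, 345.0], [304.0, 268.0], [271.0, 541.0], [321.0, 574.0]]
0.9 [[277.0, 330.0], [271.0, 253.0], [241.0, 529.0], [297.0, 559.0]]
```

View pics/side5.png

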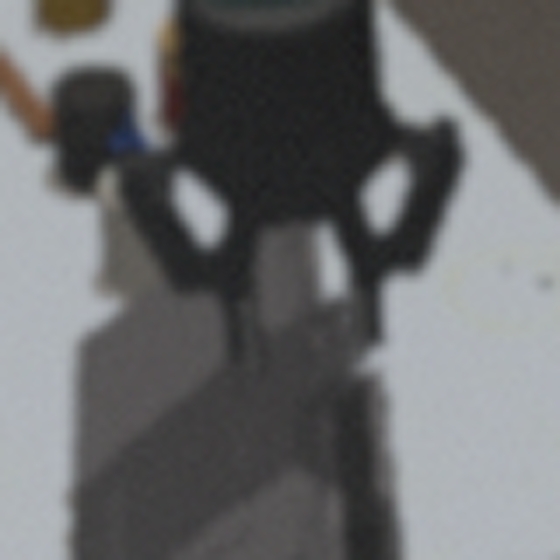

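The force now fits the lid's weight on the front finger alone. I'll lower it on, withdrawing slightly as I go and logging the force.

Run:
```python
from h import *
from cell import arm,telemetry,capture
for th,b in ((.6,.006),(.5,.007),(.4,.008),(.3,.008)):
    P,r=front(th,back=b); arm.move_straight(P,r,max_speed=.03)
    o=telemetry.get_obs(); print(th,round(o['time'],2),o['wrist_force'].round(2))
arm.hold(.15); o=telemetry.get_obs(); print(o['wrist_force'].round(2))
c="side";im=capture(c); x0,y0=195,110
z=cv2.resize(im[y0:y0+120,x0:x0+120],None,fx=5,fy=5,interpolation=2)[:,:,::-1].copy()
cv2.imwrite("pics/side6.png",z)
for t in(.2,.3,.4):print(t,[((proj(case2w(lid2case(P,t),POSE),c)[0]-[x0,y0])*5).round().tolist() for P in([0,.025,0],[.028,.115,0],[.028,.115,-.026])])
```

```text
0.6 14.96 [-4.39  1.72  1.95]
0.5 15.54 [-4.82  1.04  2.5 ]
0.4 16.12 [-3.79  0.62  1.76]
0.3 16.73 [-4.82  2.12  0.68]
[-4.47  1.18  1.67]
0.2 [[369.0, 342.0], [333.0, 462.0], [342.0, 494.0]]
0.3 [[359.0, 324.0], [323.0, 447.0], [337.0, 479.0]]
0.4 [[347.0, 306.0], [311.0, 433.0], [330.0, 464.0]]
```

View pics/side6.png

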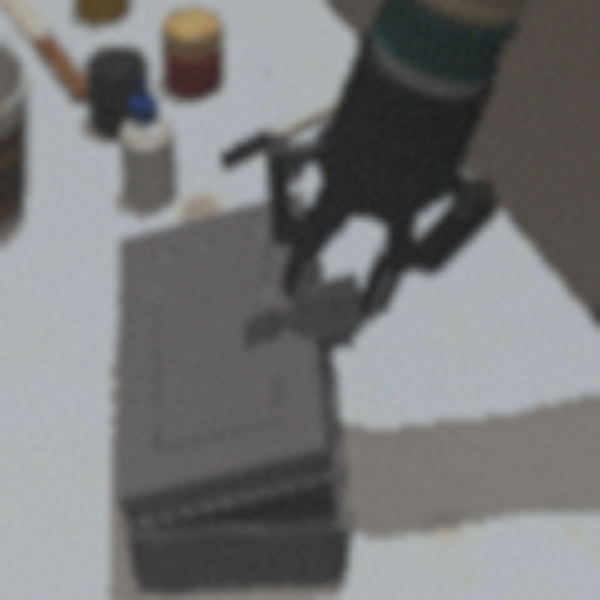

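Run:
```python
from h import *
from cell import arm,telemetry,capture
for b in (.010,.012):
    P,r=front(.3,back=b); arm.move_straight(P,r,max_speed=.01)
    arm.hold(.1);o=telemetry.get_obs(); print(b,round(o['time'],2),o['wrist_force'].round(2),o['opening'],(o['tcp_pos']-P).round(4))
c="side";im=capture(c); x0,y0=225,140
z=cv2.resize(im[y0:y0+80,x0:x0+80],None,fx=7,fy=7,interpolation=2)[:,:,::-1].copy()
for dy in(-.018,.018):
  R=Ro.from_rotvec(o['tool_rot']).as_matrix()
  for dx in (0,-.004):
    u=(proj(o['tcp_pos']+R@[dx,dy,0],c)[0]-[x0,y0])*7; cv2.circle(z,tuple(int(v) for v in u),2,(0,255,0),-1)
for y in(-.025,.025):
    u=(proj(case2w(lid2case([0,y,-.006],.3),POSE),c)[0]-[x0,y0])*7; cv2.circle(z,tuple(int(v) for v in u),2,(0,0,255),-1)
cv2.imwrite("pics/side7.png",z)
```

```text
0.01 17.38 [-0.47  0.2   0.27] 0.03611948574557832 [ 0.001  -0.0002  0.0006]
0.012 17.83 [-0.8   1.04 -1.26] 0.03594365868904064 [0.0001 0.     0.0001]
```

View pics/side7.png

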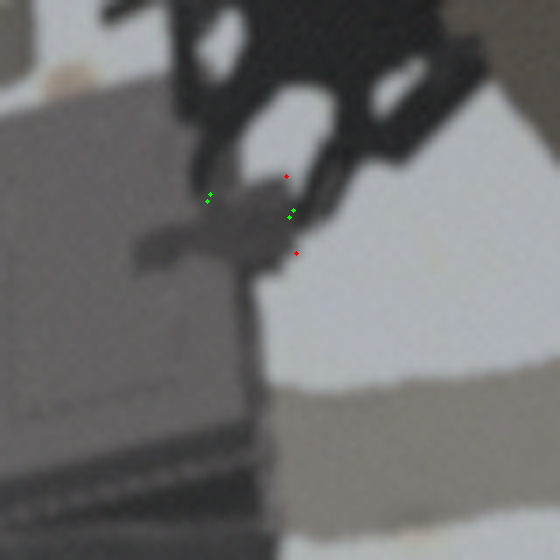

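The force is back to roughly the lid's weight. The front tip is only a few mm under the lip edge at (290,215), so I'll re-engage a little while lowering.

Run:
```python
from h import *
from cell import arm,telemetry,capture
for th,b in ((.26,.010),(.22,.008),(.18,.007)):
    P,r=front(th,back=b); arm.move_straight(P,r,max_speed=.015)
    o=telemetry.get_obs(); print(th,round(o['time'],2),o['wrist_force'].round(2))
    if np.linalg.norm(o['wrist_force'])>9: break
c="side";im=capture(c); x0,y0=225,140
z=cv2.resize(im[y0:y0+80,x0:x0+80],None,fx=7,fy=7,interpolation=2)[:,:,::-1].copy()
R=Ro.from_rotvec(o['tool_rot']).as_matrix()
for dy in(-.018,.018):
    u=(proj(o['tcp_pos']+R@[0,dy,0],c)[0]-[x0,y0])*7; cv2.circle(z,tuple(int(v) for v in u),2,(0,255,0),-1)
for y in(-.025,.025):
    u=(proj(case2w(lid2case([0,y,-.006],th),POSE),c)[0]-[x0,y0])*7; cv2.circle(z,tuple(int(v) for v in u),2,(0,0,255),-1)
cv2.imwrite("pics/side8.png",z)
```

```text
0.26 18.51 [-4.08  2.36  0.78]
0.22 19.13 [-8.01  2.97  1.28]
0.18 19.7 [-7.37  5.12  0.82]
```

View pics/side8.png

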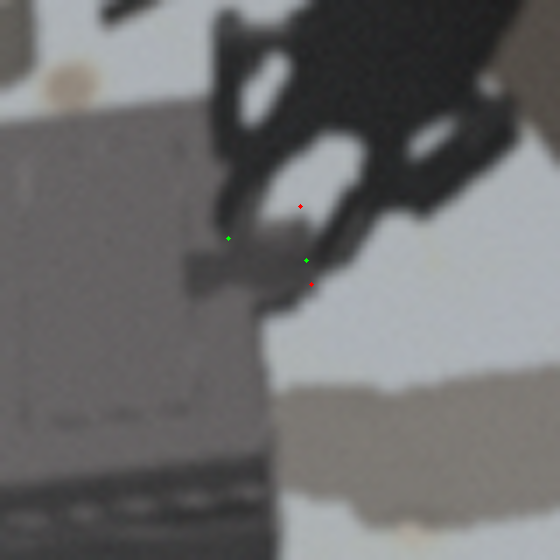

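The force is up to 9 N because inward friction drags the lid down. I'll back out slightly to reverse it, then lower while withdrawing slowly.

Run:
```python
from h import *
from cell import arm,telemetry,capture
for th,b in ((.18,.0085),(.165,.0088),(.15,.009),(.135,.0093),(.12,.0095)):
    P,r=front(th,back=b); arm.move_straight(P,r,max_speed=.008)
    o=telemetry.get_obs(); print(th,round(o['time'],2),o['wrist_force'].round(2))
    if np.linalg.norm(o['wrist_force'])>9: break
c="side";im=capture(c); x0,y0=215,140
z=cv2.resize(im[y0:y0+80,x0:x0+80],None,fx=7,fy=7,interpolation=2)[:,:,::-1].copy()
R=Ro.from_rotvec(o['tool_rot']).as_matrix()
for dy in(-.018,.018):
    u=(proj(o['tcp_pos']+R@[0,dy,0],c)[0]-[x0,y0])*7; cv2.circle(z,tuple(int(v) for v in u),2,(0,255,0),-1)
for y in(-.025,.025):
    u=(proj(case2w(lid2case([0,y,-.006],th),POSE),c)[0]-[x0,y0])*7; cv2.circle(z,tuple(int(v) for v in u),2,(0,0,255),-1)
cv2.imwrite("pics/side9.png",z)
```

```text
0.18 20.09 [-5.72  4.01  1.39]
0.165 20.48 [-5.52  3.89  0.32]
0.15 20.87 [-5.28  3.24  0.11]
0.135 21.25 [-5.77  2.54 -0.28]
0.12 21.64 [-5.32  2.67 -0.21]
```

View pics/side9.png

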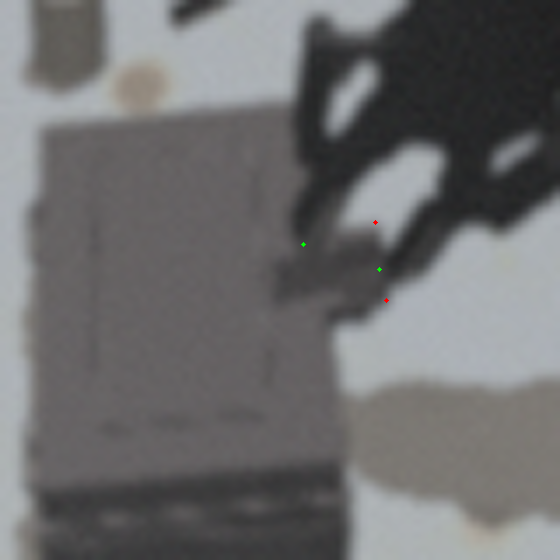

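The lid is at about 0.1 rad, the force is steady near 6 N and the front tip is under the lip at (380,270). I'll continue the same way until it's shut.

Run:
```python
from h import *
from cell import arm,telemetry,capture
for th,b in ((.1,.0097),(.08,.0099),(.06,.0101),(.04,.0103),(.02,.0105),(0,.0107),(-.015,.0107)):
    P,r=front(th,back=b,drop=.001 if th<.1 else .0005); arm.move_straight(P,r,max_speed=.008)
    o=telemetry.get_obs(); print(th,round(o['time'],2),o['wrist_force'].round(2))
    if np.linalg.norm(o['wrist_force'])>10: break
arm.hold(.1);o=telemetry.get_obs(); print(o['wrist_force'].round(2))
c="side";im=capture(c); x0,y0=215,140
z=cv2.resize(im[y0:y0+80,x0:x0+80],None,fx=7,fy=7,interpolation=2)[:,:,::-1].copy()
for t,k in((0,(0,0,255)),(.1,(255,0,0))):
 for P in([0,.025,0],[.028,.115,0],[.028,.115,-.026],[.148,.115,0]):
    u=(proj(case2w(lid2case(P,t),POSE),c)[0]-[x0,y0])*7; cv2.circle(z,tuple(int(v) for v in u),2,k,-1)
cv2.imwrite("pics/side10.png",z)
```

```text
0.1 22.22 [-4.46  1.92 -0.47]
0.08 22.74 [-4.11  2.55 -0.21]
0.06 23.23 [-4.1   3.32 -0.73]
0.04 23.71 [-3.7   3.17 -0.63]
0.02 24.19 [-1.81  0.93 -0.35]
0 24.68 [ 0.62  0.63 -1.21]
-0.015 25.09 [-0.37  0.24 -0.52]
[ 0.15  0.28 -0.12]
```

View pics/side10.png

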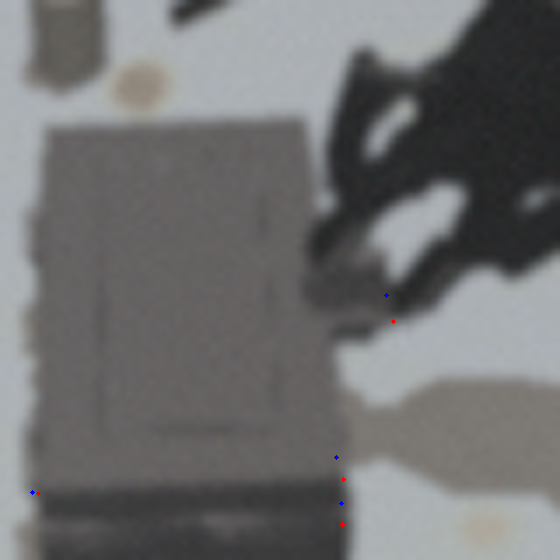

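The lid's front corner at (340,480) matches the shut prediction, no gap shows and the force has gone to zero. Now I'll drop slightly, withdraw and check.

Run:
```python
from h import *
from cell import arm,telemetry,capture,cut_out,pinpoint
P,r=front(-.015,back=.0107,drop=.003); arm.move_straight(P,r,max_speed=.01)
o=telemetry.get_obs(); print(o['wrist_force'].round(2))
P,r=front(-.015,back=.07,drop=.003); arm.move_straight(P,r,max_speed=.04)
o=telemetry.get_obs(); print(o['wrist_force'].round(2),o['tcp_pos'])
try: arm.move_straight(P+[-.03,.01,.1],max_speed=.1)
except Exception as e: print(e); 
try: arm.goto_joints([0.9,.0,-.5,1.2,0,1.5])
except Exception as e: print(e)
o=telemetry.get_obs(); print(o['time'],o['tcp_pos'],o['wrist_force'].round(2))
for c in("side","top"):
    im=capture(c)[:,:,::-1].copy(); cv2.imwrite(f"pics/{c}f.png",im)
    x0,y0=(180,130) if c=='side' else (215,105)
    z=cv2.resize(im[y0:y0+120,x0:x0+140],None,fx=5,fy=5,interpolation=2)
    for t,k in((0,(0,0,255)),(.05,(255,0,0))):
      for Q in([0,.025,0],[0,-.025,0],[.028,.115,0],[.028,-.115,0]):
        u=(proj(case2w(lid2case(Q,t),POSE),c)[0]-[x0,y0])*5; cv2.circle(z,tuple(int(v) for v in u),2,k,-1)
    cv2.imwrite(f"pics/{c}fz.png",z)
    for n in("hinge_line","lip_edge","dropper","beaker","marker"):
        d=pinpoint(n,c); print(c,n,[np.round(e['pixel'],1).tolist() for e in d[:2]])
```

```text
[0.28 0.35 0.7 ]
[0.36 0.64 0.35] [ 0.45974519 -0.02695944  0.12440361]
30.0 [0.19007918 0.34238066 0.16546866] [-0.27  0.57 -0.32]
side hinge_line [[218.2, 184.2]]
side lip_edge [[270.3, 183.6]]
side dropper [[226.1, 151.7]]
side beaker [[335.7, 308.4]]
side marker [[254.7, 135.9]]
top hinge_line [[283.4, 159.0]]
top lip_edge [[119.7, 176.6]]
top dropper [[364.6, 192.6]]
top beaker [[127.3, 214.2]]
top marker [[378.3, 233.0]]
```

View pics/sidefz.png

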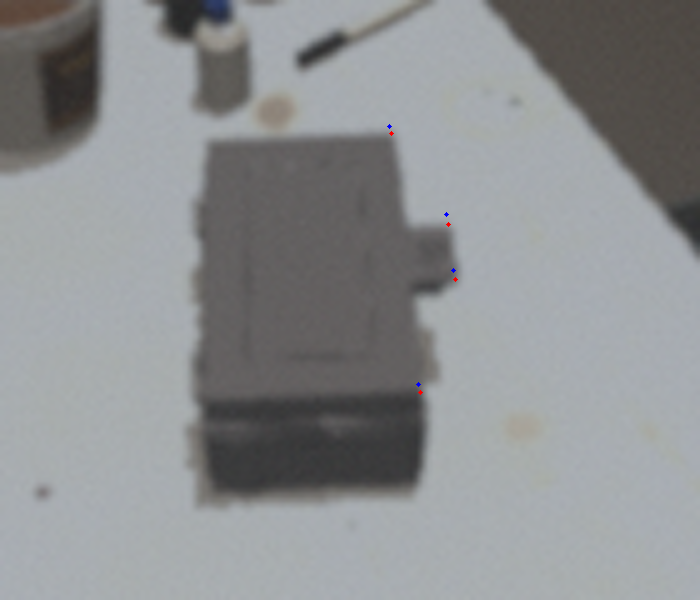

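View pics/topfz.png

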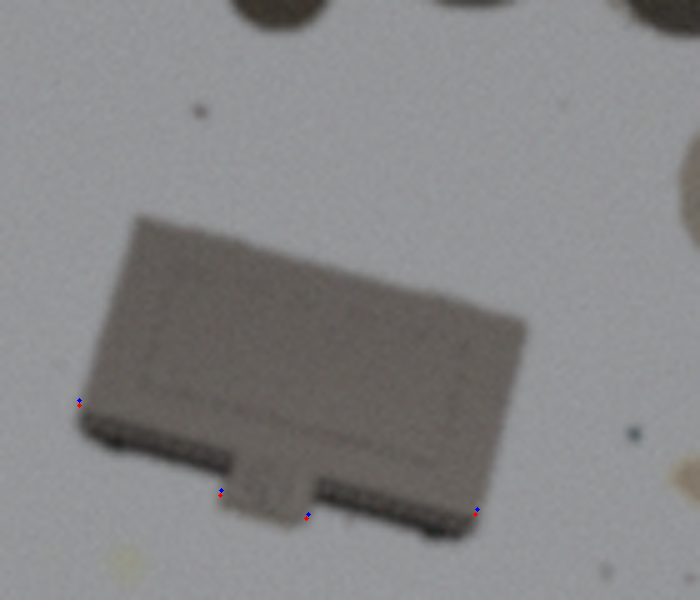

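View pics/topf.png

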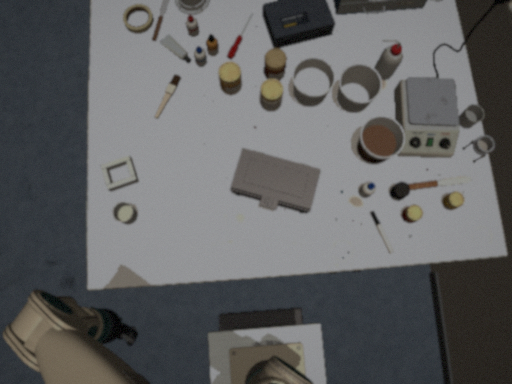

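The lid lies fully shut. The case corners sit where they were (within about 1 px), the bystanders haven't moved and the arm is clear. I'm handing in.

Run:
```python
from cell import close_job,telemetry
print(telemetry.get_obs()['time']); close_job()
```

```text
30.6
the job is handed in; nothing more can be done
```

The lid is fully shut and I handed the job in at about 30.6 s of the 54 s allowed. No verdict is reported, so this rests on my own checks.

**How it went:** I set the jaws 36 mm apart on either side of the lip. The rear fingertip drew the lid past its balance point, and the front finger caught it. It held the lid for about half a second near 0.7 rad, carried it down slowly until it was shut, and then pulled clear.

**Final checks:**
- **Lid and case:** the lid corners in both pictures fit the shut position best, with no gap showing at the rim. The case corners are within about 1–2 px (a few mm) of where they started.
- **Bystanders:** the beaker, dropper and marker were found within about 4 px of their first positions. I checked the applicator only by eye in the top picture, and it looked unmoved.
- **Arm:** the wrist force went back to roughly zero before I withdrew, and the arm was well clear at the end.

**What disagreed or is unconfirmed:**
- **Force:** while lowering, the wrist force read about 5–9 N sideways, well above the lid's weight. I put this down to friction on the fingertip and eased back several times. It stayed below the 15 N limit every time I read it.
- **Lip detection:** the network's final lip position in the top picture, near (120,177), was false. It is over the applicator, so I ignored it.
- **Weights and lid speed:** the weights can't be seen under the closed lid. Nothing touched them, and they looked seated in the last picture that showed them all. I did not measure the lid's speed directly.

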